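Sort the desk clutter into the drawer inserts

ROBOT

A 7-joint arm with a two-finger parallel gripper is mounted at the origin on the work surface. World frame = base frame: x ahead of the robot, y to its left, z up, the work surface at z = 0. Lengths are in m, angles in rad, forces in N, time in s.
With the tool pointing down it reaches from about 0.375 to 0.925 m from the base axis. Payload 3.1 kg.
Tool frame: the origin (TCP) lies between the finger pads; the fingertips stand 19 mm ahead of it and the grasp point (between the pads) is the TCP; z points along the fingers, y is the direction in which the jaws open and shut (so a half turn about z gives the same grasp; the last joint's range is limited). The gripper opens to 85 mm and grips with 20 to 120 N. Pads are 22 mm wide; open, the fingers measure 114 mm over their backs; the gripper's body (76 mm by 85 mm) begins 54 mm behind the grasp point. The pads swing forward as they close: fully open they stand 13 mm farther back than shut.
Start: joints at [1.104, 0.383, 0.044, 1.598, -0.018, 1.161, -0.05], TCP at [0.234, -0.606, 0.25] pointing down, gripper open.
Joint ranges: [-2.61, 2.61], [-0.41, 2.15], [-1.48, 1.57], [0, 2.5], [-1.57, 4.71], [0.05, 1.97], [-2.85, 2.85]. Speed limits (rad/s): [2.79, 2.79, 3.14, 3.14, 3.14, 3.14, 3.14].

INTERFACE

Orientations are given as a unit quaternion [x, y, z, w].
In Python, from bench import move_ptp, movel, move_j, move_gripper, pause, inverse_kinematics, read_camera, camera_params, MotionError, sign_off, look_for, tip_of, read_time_s, read_qpos, read_joint_vel, read_effort, read_eef_pos, read_tcp_rot, read_ft_force, read_ft_torque, read_finger_gap gives the robot as it stands. Calls block until the motion is done:
- move_ptp(position, orientation): joint-space move of the TCP to a pose.
- movel(position, orientation=None, speed=0.15): straight line of the TCP; orientation=None keeps the orientation; speed is the mean speed in m/s.
- move_j(angles): joint-space move.
- move_gripper(opening, effort=None): finger opening in m; effort is the grip in N (None keeps the last); returns when the fingers have stopped.
- pause(seconds).
- inverse_kinematics(position, orientation): joint angles nearest the present ones, or None.
- read_camera(name): name is "side" or "top" or "wrist"; returns the picture (480x640x3 uint8, red, green, blue); there is no depth.
- camera_params(name): a dict with "K" (3x3 intrinsics, pixels), "dist_coeffs" ([k1, k2, p1, p2, k3] as OpenCV has them; the pictures are not rectified), "camera_from_world" (4x4, takes a point from world to camera coordinates). Camera axes: x right, y down, z forward; pixel columns grow to the right and rows downward; lengths in m; the calibration is good to about 2 mm. A picture is of the moment at which its call begins: read the wrist's pose just before it. camera_params takes no time and is no camera call; for the wrist camera it gives the pose at the moment of the call.
A pose or a line that the arm cannot do raises MotionError and nothing moves.
- sign_off(): hands the job in, once; it reports no verdict.
Trained networks look in the newest picture that a camera, given by its name, has taken for a name from the list of things; names that differ only in an ending like _2 or _b are one class to them, and where a whole thing is asked for, a point or a joint stands for the part that bears it (a point fixed in the world has none). Each returns a list of dicts, best first, with "confidence" (0 to 1); they miss things now and then, are a little off and sometimes report something else, mostly with a low value. They report only what shows in the picture. A call takes as long as a camera call. They do not tell look-alikes from the thing itself.
- look_for(camera, name): "at" ([column, row] in pixels, amid what is visible of it).
- tip_of(camera, name): "at" ([column, row] in pixels: a listed point, or the origin of a listed thing).
Readings, each from a call of its own:
- read_time_s(): time.
- read_qpos(): joint angles.
- read_joint_vel(): joint speeds.
- read_effort(): joint torques, N m.
- read_eef_pos(): TCP position.
- read_tcp_rot(): TCP orientation.
- read_ft_force(): force on the tool from outside, world axes, zero at the start.
- read_ft_torque(): the same for the moment, N m.
- read_finger_gap(): finger opening in m.
Only numpy, scipy, OpenCV 4.12 (cv2) and the standard library are available. Lean on these libraries where they do the work, as an engineer would, in place of code of your own. Each camera call takes 0.05 s, during which the arm holds its last target. There are 200 camera calls.

TASK

Sort the loose things on the desk into the inserts of the open drawer: the two markers into the two-lane insert, one lying lengthways in each lane; the two batteries into the six-cell insert, standing upright, each in a cell of its own; and the charger flat in the square middle bay of the third insert, pins up. Leave the glass tumbler standing where it is.

Things in the scene. Friction and masses are not known exactly. Their poses are not given: they have to be found in the camera images.
- marker_a: One of two alike: felt marker with a square barrel, lying flat: 106 mm long (its 74 mm barrel white and grey, its 32 mm cap black; 113 mm over the round end plugs), 20 mm wide, 20 mm high, about 30 g. Origin: middle of its underside; x along its length towards the cap, z up.
- marker_b: The other of two alike: felt marker with a square barrel, lying flat: 106 mm long (its 74 mm barrel white and grey, its 32 mm cap black; 113 mm over the round end plugs), 20 mm wide, 20 mm high, about 30 g. Origin: middle of its underside; x along its length towards the cap, z up.
- cell_a: One of two alike: round battery standing upright: 26 mm across, 50 mm tall with its small nipple on top, black with a steel band near the top, about 65 g. Origin: centre of its underside; z is its axis, up.
- cell_b: The other of two alike: round battery standing upright: 26 mm across, 50 mm tall with its small nipple on top, black with a steel band near the top, about 65 g. Origin: centre of its underside; z is its axis, up.
- charger: Phone charger with a three-pin mains plug, lying on its back with its brass pins pointing up: white block 52 mm along x, 46 mm along y, 26 mm high, pins up to 48 mm above its underside, about 60 g. Origin: centre of its underside; z up, out along the pins.
- pen_tray: Marker insert of white plastic with a grey floor: two long lanes. Fixed, 190 mm along x by 115 mm along y, floor and walls 3 mm thick, walls 10 mm and middle rib 8 mm high from its underside. Origin: centre of its underside; x along the lanes, z up. Lanes 184 mm long, 53 mm wide, centred at y = +28 and -28 mm.
- cell_tray: Battery insert of white plastic with a grey floor: a grid of six cells. Fixed, 190 mm along x by 115 mm along y, floor and walls 3 mm thick, walls and partitions 15 mm high from its underside. Origin: centre of its underside, z up. Cells about 59 by 53 mm, centred at x = -62, 0 or +62 mm and y = -28 or +28 mm.
- plug_tray: Charger insert of white plastic with a grey floor: one square bay in the middle, small fuses lying in the narrow bays at its ends. Fixed, 190 mm along x by 115 mm along y, floor and walls 3 mm thick, walls 13 mm high from its underside. Origin: centre of its underside and of the square bay, 77 by 77 mm inside; z up.
- drawer_unit: Low beech cabinet, its drawer pulled out towards the robot (fixed). Origin: on the desk under the drawer's middle; x away from the robot. The three inserts lie on the drawer floor (z = 12 mm) at y = -125, 0, +125 mm, in any order. Inside: x +-100, y +-192 mm. Sides and back 55 mm high, front 72 mm; cabinet 94 mm high from x = +115 mm, books on it to 122 mm.
- tumbler: Empty glass tumbler standing among the loose things, not to be handled: 72 mm across the rim, 95 mm tall, about 260 g. Origin: centre of its underside, z up.
Things that resemble listed ones, but are neither listed nor needed, are in the scene too. Leave any blue look-alike of the marker_a alone.

How it is judged:
By the outcome, as a careful person would: the job done as asked, in the order asked, and still so for the second after the job is handed in, with the robot touching nothing.
It also fails if it takes over 125 s, if anything falls off the work surface, if the arm or the gripper's body presses on something with over 40 N, if the wrist force passes 120 N, or if a joint passes its speed limit or range.

## Working session

There is one attempt and no reset: what is moved stays moved. The work goes in short steps, each a Python script; the robot and the scene stay as the last script left them, time stands still between calls to the robot, and variables do not carry over. Pictures are saved under pics/ and viewed, about 12 in all and at most 16, crops included, and the job is handed in when it is done.

```bash
mkdir -p pics; ls; python3 - <<'E'
from bench import *
import cv2
for c in ("top","side"):
    im=read_camera(c); cv2.imwrite(f"pics/{c}0.png",im[:,:,::-1])
    p=camera_params(c); print(c,p["K"],p["dist_coeffs"],p["camera_from_world"])
    for n in ("marker_a","cell_a","charger","tumbler","pen_tray","cell_tray","plug_tray","drawer_unit"):
        print(n,[(d["at"],round(d["confidence"],2)) for d in tip_of(c,n)])
print(read_time_s(),read_tcp_rot(),read_eef_pos())
E
```

```text
pics
top [[527.36336538   0.         312.56584044]
 [  0.         527.36336538 236.54525402]
 [  0.           0.           1.        ]] [-0.08646624  0.          0.          0.          0.        ] [[-2.55820746e-02 -9.99365105e-01  2.47980593e-02  6.20901619e-04]
 [-9.90756297e-01  2.20403411e-02 -1.33851349e-01  4.47260511e-01]
 [ 1.33219809e-01 -2.79930286e-02 -9.90691109e-01  1.05046142e+00]
 [ 0.00000000e+00  0.00000000e+00  0.00000000e+00  1.00000000e+00]]
marker_a [([353.5, 185.3], 0.95), ([425.7, 248.6], 0.82), ([448.1, 314.8], 0.82)]
cell_a [([482.2, 176.6], 0.73), ([365.7, 250.6], 0.61)]
charger [([414.0, 182.1], 0.61)]
tumbler [([487.7, 226.0], 0.87)]
pen_tray [([239.8, 214.7], 0.74)]
cell_tray [([179.3, 216.8], 0.77)]
plug_tray [([122.3, 224.0], 0.69)]
drawer_unit []
side [[485.91694715   0.         324.57516871]
 [  0.         485.91694715 240.87834856]
 [  0.           0.           1.        ]] [-0.05592628  0.          0.          0.          0.        ] [[-0.96993342 -0.24328045  0.00661608  0.4082169 ]
 [-0.15221642  0.58521062 -0.79646638  0.08845935]
 [ 0.1898929  -0.77352644 -0.60464662  0.90693578]
 [ 0.          0.          0.          1.        ]]
marker_a [([277.5, 215.3], 0.93), ([349.6, 191.6], 0.67), ([413.1, 193.2], 0.62), ([347.2, 162.9], 0.32)]
cell_a [([306.7, 160.5], 0.56), ([336.7, 222.5], 0.49)]
charger [([289.4, 184.5], 0.67)]
tumbler [([343.2, 161.9], 0.8)]
pen_tray [([262.5, 286.1], 0.68), ([212.5, 399.9], 0.32)]
cell_tray [([241.5, 338.6], 0.61)]
plug_tray [([212.4, 399.7], 0.95)]
drawer_unit []
0.9 [ 9.83044179e-01  1.83368868e-01 -5.32391190e-06  4.36584698e-06] [ 0.23433459 -0.6062999   0.25028261]
```

View pics/top0.png

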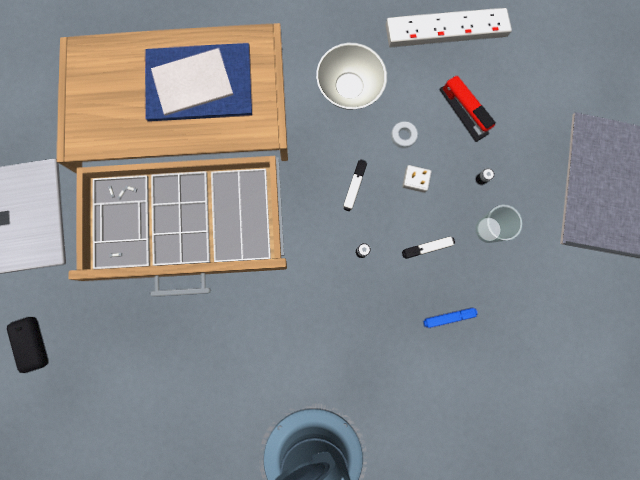

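View pics/side0.png

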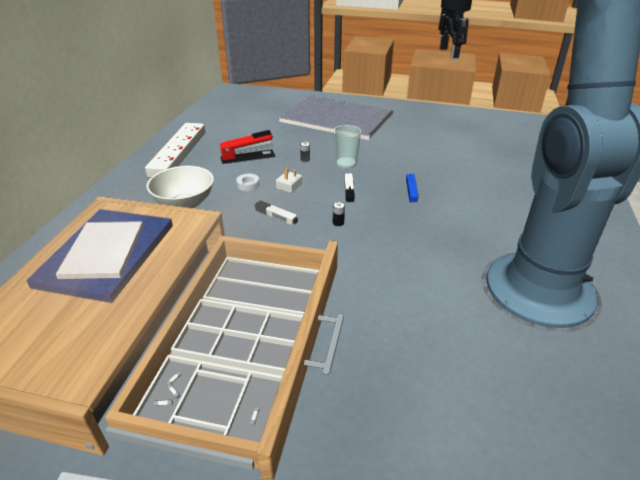

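Top view: markers at (355,185) and (429,247); the blue look-alike is at (450,318). Batteries are at (363,250) and (485,176), the charger at (417,179), the tumbler at (498,224). In the drawer, the pen tray is at column 240, the cell tray at 180 and the plug tray at 120. The side view agrees.

```bash
cat > h.py <<'E'
from bench import *
import cv2, numpy as np
from scipy.spatial.transform import Rotation as R
def world(P,px,z):
    """pixels -> world xy on the plane at height z"""
    px=np.asarray(px,float).reshape(-1,1,2)
    n=cv2.undistortPoints(px,P["K"],np.array(P["dist_coeffs"],float)).reshape(-1,2)
    T=np.array(P["camera_from_world"]); c=-T[:3,:3].T@T[:3,3]
    d=np.c_[n,np.ones(len(n))]@T[:3,:3]
    return (c+d*((z-c[2])/d[:,2])[:,None])[:,:2]
def pix(P,pts):
    T=np.array(P["camera_from_world"])
    return cv2.projectPoints(np.asarray(pts,float),cv2.Rodrigues(T[:3,:3])[0],T[:3,3],P["K"],np.array(P["dist_coeffs"],float))[0].reshape(-1,2)
def blob(im,P,px,z,win):
    """segment what differs from the desk about px -> centre, long-axis yaw, sizes in world on plane z"""
    g=cv2.cvtColor(im,cv2.COLOR_RGB2LAB).astype(float)
    x,y=map(int,px); x0,y0=max(0,x-win),max(0,y-win)
    w=g[y0:y+win,x0:x+win]; m=(np.linalg.norm(w-np.median(w.reshape(-1,3),0),axis=2)>28).astype(np.uint8)
    m=cv2.morphologyEx(m,cv2.MORPH_CLOSE,np.ones((5,5)))
    n,lab,st,ce=cv2.connectedComponentsWithStats(m)
    k=1+max(range(n-1),key=lambda i:st[i+1,4]-5*np.hypot(*(ce[i+1]-[x-x0,y-y0])))
    v,u=np.nonzero(lab==k)
    q=world(P,np.c_[u+x0,v+y0],z)
    (c,s,a)=cv2.minAreaRect((q*1000).astype(np.float32))
    if s[0]<s[1]: s=s[::-1]; a+=90
    return np.array(c)/1000,np.radians(a),np.round(s,1)
def down(yaw):
    """tool pointing down, jaws (tool y) along yaw, choosing nearest half turn to a rest yaw of 90 deg"""
    yaw=(yaw+np.pi/2)%np.pi-np.pi/2 if False else yaw
    y=np.array([np.cos(yaw),np.sin(yaw),0]); z=np.array([0,0,-1.]); x=np.cross(y,z)
    return R.from_matrix(np.c_[x,y,z]).as_quat()
E
python3 - <<'E'
from h import *
im=read_camera("top");P=camera_params("top")
T=P["camera_from_world"];print("cam",-T[:3,:3].T@T[:3,3])
for n,p,z,w in (("m1",(355,185),.012,32),("m2",(429,247),.012,32),("c1",(363,250),.045,18),("c2",(485,176),.045,18),("ch",(417,179),.02,22)):
    c,a,s=blob(im,P,p,z,w); print(n,c.round(4),np.degrees(a).round(1),s)
print("tum",world(P,(487.7,229),0))
t=world(P,[(239.8,214.7),(179.3,216.8),(122.3,224.0)],.012);print(t)
S=camera_params("side");print(world(S,[(262.5,286.1),(241.5,338.6),(212.4,399.7)],.012))
print("side m",world(S,[(277.5,215.3),(349.6,191.6),(306.7,160.5),(336.7,222.5),(289.4,184.5)],.0))
# tray outer corners by eye, wall tops
print(world(P,[(212,170),(267,169),(270,260),(214,263)],.022)); print(world(P,[(93,178),(146,174),(148,267),(93,270)],.025))
print(np.degrees(read_qpos()), camera_params("wrist"))
E
```

```text
cam [0.30319978 0.02016833 1.10053381]
m1 [ 0.5583 -0.1032] 159.9 [117.2  20.8]
m2 [ 0.4221 -0.2526] 104.1 [116.7  21.6]
c1 [ 0.4145 -0.1098] 133.3 [31.8 25.7]
c2 [ 0.5641 -0.3725] 123.7 [44.8 26.2]
ch [ 0.5677 -0.2347] 75.6 [52.7 51.9]
tum [[ 0.45917552 -0.38781116]]
[[0.4990578  0.14044871]
 [0.497466   0.26726005]
 [0.48496648 0.38747103]]
[[0.50363721 0.13771318]
 [0.49381587 0.26550776]
 [0.49141849 0.38489027]]
side m [[ 0.55648947 -0.10485875]
 [ 0.42003772 -0.24601817]
 [ 0.56399402 -0.37330261]
 [ 0.42110329 -0.11096545]
 [ 0.57115272 -0.24114349]]
[[0.59387918 0.1972587 ]
 [0.5934837  0.08174779]
 [0.40168339 0.07817515]
 [0.39807954 0.1929264 ]]
[[0.58231006 0.44841083]
 [0.58788472 0.33565254]
 [0.39249528 0.32791546]
 [0.38859796 0.44215944]]
[63.26661067 21.93593058  2.51541923 91.55132105 -1.02650142 66.53195349
 -2.86062307] {'K': array([[420.69175552,   0.        , 319.43235219],
       [  0.        , 420.69175552, 245.58789327],
       [  0.        ,   0.        ,   1.        ]]), 'dist_coeffs': array([-0.0285033,  0.       ,  0.       ,  0.       ,  0.       ]), 'camera_from_world': array([[ 3.61421522e-01, -9.32402304e-01,  6.53484760e-04,
        -6.49588013e-01],
       [-8.90085391e-01, -3.44809555e-01,  2.98084498e-01,
        -3.82075093e-02],
       [-2.77709345e-01, -1.08315810e-01, -9.54539263e-01,
         3.80034381e-01],
       [ 0.00000000e+00,  0.00000000e+00,  0.00000000e+00,
         1.00000000e+00]])}
```

```bash
cat >> h.py <<'E'
def orient(pos,yaw):
    best=None
    for k in (0,1,-1):
        o=down(yaw+k*np.pi); q=inverse_kinematics(list(pos),list(o))
        if q is not None and (best is None or abs(q[6])<best[0]): best=(abs(q[6]),o)
    return list(best[1])
def look(xy,yaw,z,name,zh=.2,win=110,back=0.):
    """hover over xy, picture, segment"""
    p=[xy[0],xy[1],zh]; move_ptp(p,orient(p,yaw)); pause(.2)
    P=camera_params("wrist"); im=read_camera("wrist")
    px=pix(P,[[xy[0],xy[1],z]])[0]
    cv2.imwrite(f"pics/{name}.png",im[:,:,::-1])
    return blob(im,P,px,z,win),px
E
python3 - <<'E'
from h import *
move_gripper(.05)
for n,xy,yaw,z in (("w_m2",(.4221,-.2526),14,.012),("w_m1",(.5583,-.1032),70,.012)):
    (c,a,s),px=look(xy,np.radians(yaw),z,n); print(n,c.round(4),np.degrees(a).round(1),s,px.round(),np.round(read_qpos(),2),read_time_s())
E
python3 -c "
import cv2,numpy as np
cv2.imwrite('pics/w_both.png',cv2.resize(np.hstack([cv2.imread('pics/w_m2.png'),cv2.imread('pics/w_m1.png')]),(800,300)))"
```

```text
w_m2 [ 0.4232 -0.2534] 103.6 [115.2  20.5] [318. 218.] [ 0.82  0.17 -0.4   2.    0.08  0.99  0.63] 3.1333
w_m1 [ 0.5603 -0.1025] 159.7 [115.2  20. ] [322. 218.] [ 0.62  0.34 -0.6   1.82  0.22  1.04  1.15] 4.2083
```

View pics/w_both.png

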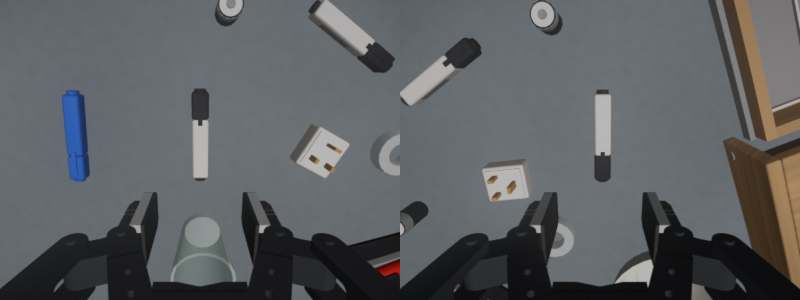

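Both markers are segmented cleanly (upright, jaws square to them); the tumbler stands well clear. Next, picking and placing marker 1.

```bash
cat >> h.py <<'E'
D=np.array([.4935,.2635]); DY=np.radians(1.8)
def drawer(dx,dy): return D+R.from_euler("z",DY).as_matrix()[:2,:2]@[dx,dy]
def pick(xy,yaw,z,opening,grip,lift=.2):
    p=[xy[0],xy[1],lift]; o=orient(p,yaw)
    move_gripper(opening); move_ptp(p,o)
    movel([xy[0],xy[1],z+.03],speed=.25); movel([xy[0],xy[1],z],speed=.08)
    move_gripper(0.,grip); print("gap",read_finger_gap(),"F",np.round(read_ft_force(),1))
    movel([xy[0],xy[1],lift],speed=.2); print("lifted gap",read_finger_gap(),read_time_s())
def place(xy,yaw,z,opening,lift=.2):
    p=[xy[0],xy[1],lift]; o=orient(p,yaw); move_ptp(p,o); print("held",read_finger_gap())
    movel([xy[0],xy[1],z+.03],speed=.2); movel([xy[0],xy[1],z],speed=.04)
    print("F",np.round(read_ft_force(),1)); move_gripper(opening); pause(.2)
    movel([xy[0],xy[1],z+.04],speed=.1); movel([xy[0],xy[1],lift],speed=.3); print(read_time_s())
E
python3 - <<'E'
from h import *
pick((.5603,-.1025),np.radians(69.7),.023,.05,30)
place(drawer(0,-153),0,0,0) if 0 else place(drawer(0,-.153),DY+np.pi/2,.0395,.04)
cv2.imwrite("pics/p1.png",read_camera("wrist")[:,:,::-1])
E
```

```text
gap 0.019161673885928175 F [-0.7  0.1  1.8]
lifted gap 0.019355309802927583 7.35
held 0.019176532899462032
F [-0.9  0.5 -0.2]
11.575
```

View pics/p1.png

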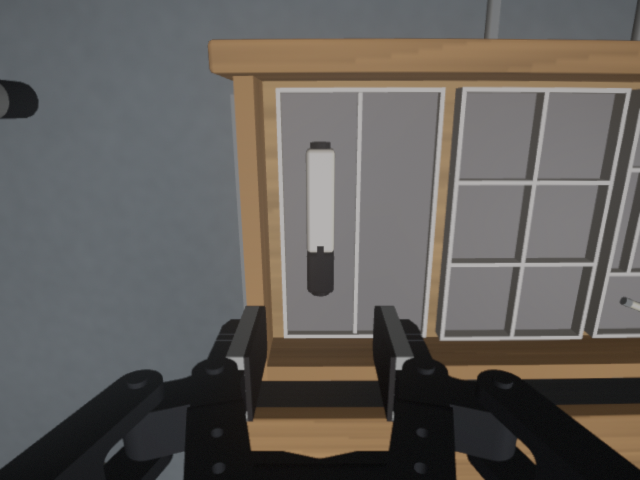

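Marker 1 lies square in its lane (pixel (320,220)). Marker 2 next, then a look at the batteries on the way.

```bash
python3 - <<'E'
from h import *
pick((.4232,-.2534),np.radians(13.6),.023,.05,30)
place(drawer(0,-.097),DY+np.pi/2,.0395,.04)
move_gripper(.055)
for n,xy,yaw in (("w_c1",(.418,-.1105),90),("w_c2",(.564,-.373),90)):
    (c,a,s),px=look(xy,np.radians(yaw),.03,n,zh=.2,win=60)
    P=camera_params("wrist")
    print(n,px.round(),c.round(4),s,[(world(P,d["at"],0).round(4),round(d["confidence"],2),np.round(d["at"])) for d in tip_of("wrist","cell_a")])
print(read_time_s())
E
python3 -c "
import cv2,numpy as np
cv2.imwrite('pics/w_c.png',cv2.resize(np.hstack([cv2.imread('pics/w_c1.png'),cv2.imread('pics/w_c2.png')]),(800,300)))"
```

```text
gap 0.0190801177394443 F [ 0.3 -0.4  1. ]
lifted gap 0.018880636419338535 15.95
held 0.019274939265930456
F [-1.   0.7 -1.2]
20.8583
w_c1 [321. 226.] [ 0.4183 -0.1119] [36.6 26.1] [(array([[ 0.4182, -0.1104]]), 0.67, array([321., 216.]))]
w_c2 [323. 227.] [ 0.5703 -0.38  ] [35.4 26. ] [(array([[ 0.4182, -0.1092]]), 0.85, array([ 32., 373.]))]
24.8083
```

View pics/w_c.png

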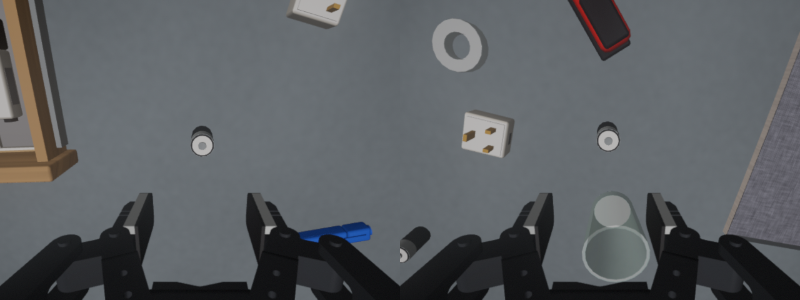

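Battery 1 is at about (202,140) in the left half, and battery 2 at (608,137) in the right half with the tumbler behind it, well clear of the jaws. Placing both.

```bash
python3 - <<'E'
from h import *
pick((.5695,-.379),np.pi/2,.034,.055,30)
place(drawer(0,.028),DY+np.pi/2,.050,.045)
pick((.418,-.111),np.pi/2,.034,.055,30)
place(drawer(-.062,-.028),DY+np.pi/2,.050,.045)
cv2.imwrite("pics/p2.png",read_camera("wrist")[:,:,::-1])
E
```

```text
gap 0.02495559737131344 F [-0.  -1.   1.3]
lifted gap 0.02568618092267887 27.8417
held 0.024699975255112593
F [-0.3 -0.3  0.2]
33.4833
gap 0.025309153813826635 F [-1.2  0.6  6.4]
lifted gap 0.02518367155698555 38.225
held 0.02512989606062496
F [-0.3  0.5 -0.7]
43.2667
```

View pics/p2.png

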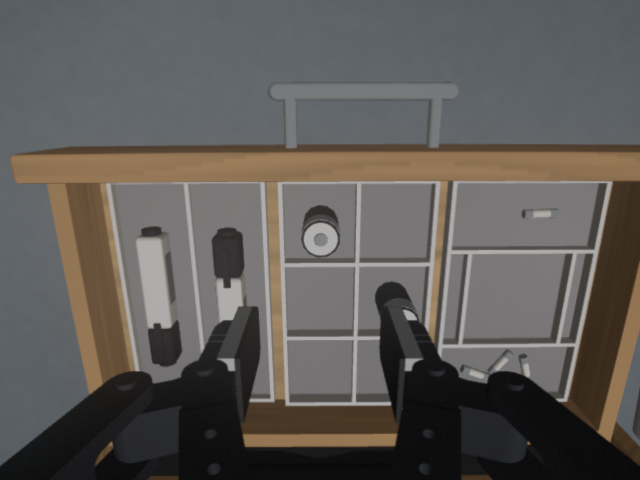

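Both markers lie one per lane; both batteries stand in separate cells (pixels (320,230) and (400,305)). Now the charger.

```bash
python3 - <<'E'
from h import *
move_gripper(.08)
(c,a,s),px=look((.5677,-.2347),np.radians(75.6),.026,"w_ch",zh=.2,win=75)
P=camera_params("wrist");print(px,c.round(4),np.degrees(a).round(1),s,[(world(P,d["at"],0).round(4),d["confidence"]) for d in tip_of("wrist","charger")],np.round(read_qpos(),2))
E
```

```text
[322.66603072 223.96636366] [ 0.5718 -0.2346] 75.8 [50.3 46.3] [(array([[ 0.569 , -0.2364]]), 0.69)] [-0.23  0.44  0.7   1.76 -0.32  1.06 -1.24]
```

View pics/w_ch.png

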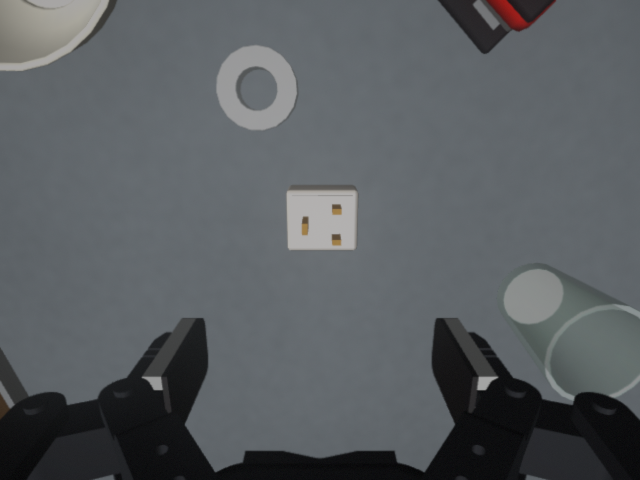

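The charger is square to the jaws, its 52 mm side along them, with pins up and the tumbler clear.

```bash
python3 - <<'E'
from h import *
pick((.571,-.2352),np.radians(75.8),.028,.075,35)
place(drawer(0,.125),DY+np.pi/2,.044,.066)
p=[.45,-.05,.3]; move_ptp(p,orient(p,np.pi/2)); pause(.3)
cv2.imwrite("pics/top1.png",read_camera("top")[:,:,::-1]);
E
python3 -c "
import cv2
a=cv2.imread('pics/top1.png');cv2.imwrite('pics/top1c.png',cv2.resize(a[140:310,60:300],None,fx=3.3,fy=3.3,interpolation=cv2.INTER_CUBIC))"
```

```text
gap 0.050909375170486125 F [0.  0.7 1.5]
lifted gap 0.05121334523710735 50.675
held 0.051115902126691475
F [-0.1 -0.2  0.7]
56.1917
```

View pics/top1c.png

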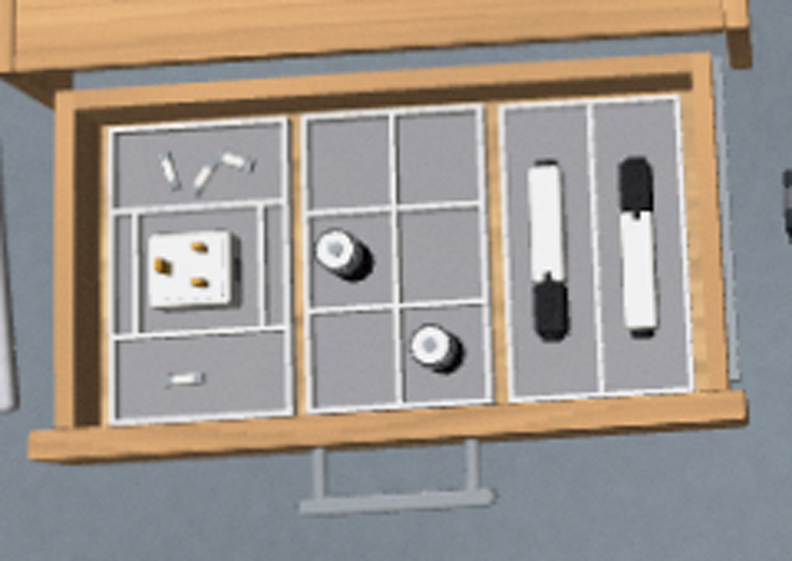

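View pics/top1.png

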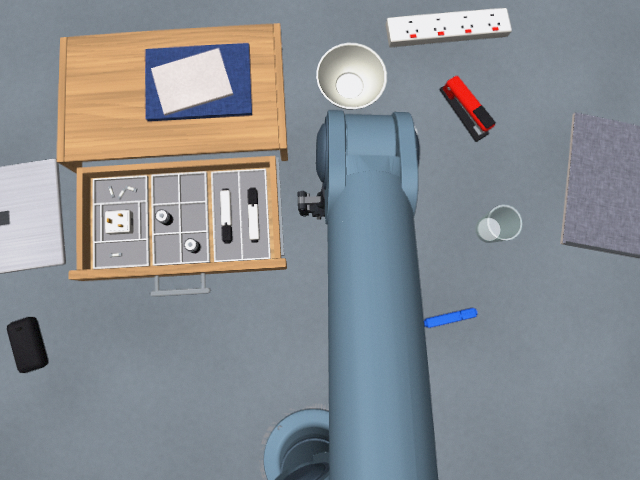

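In the close-up, each marker lies in its own lane at about (548,250) and (637,245). The batteries stand upright in separate cells at (338,250) and (433,347), and the charger sits pins up in the bay at (190,270). The full view shows the tumbler and the blue marker where they were.

```bash
python3 -c "
from bench import *
print(read_time_s(),read_ft_force()); sign_off()"
```

```text
58.2667 [ 0.9978     -0.06787711  0.38089062]
the job is handed in; nothing more can be done
```

The job is done and handed in at 58.3 s, in the order asked: markers, then batteries, then charger.

- **Markers:** one lies lengthways in each lane of the two-lane insert.
- **Batteries:** both stand upright in the six-cell insert, each in its own cell.
- **Charger:** it lies pins up in the square middle bay, clear of the walls.
- **Left alone:** the tumbler and the blue look-alike had not moved in the last overview picture.

The last top-camera picture confirmed all of this, and the gripper was empty and clear of everything at hand-in. The finger gap showed that every grasp held. Forces printed at each grip and placing stayed below about 7 N.

No check failed. The first position estimates for the second battery differed by about 9 mm between the fixed cameras and the wrist camera. I used the wrist value, and the grasp was clean.

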